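Put the tea scoop away and latch the tray's drawer

ROBOT

A 6-joint arm with a two-finger parallel gripper is mounted at the origin on the work surface. World frame = base frame: x ahead of the robot, y to its left, z up, the work surface at z = 0. Lengths are in mm, angles in rad, forces in N, time in s.
With the tool pointing down it reaches from about 400 to 825 mm from the base axis. Payload 7 kg.
Tool frame: the origin (TCP) lies at the very end of the fingers, on their centre line; the grasp point (between the pads) lies 19 mm behind it; z points along the fingers, y is the direction in which the jaws open and shut (so a half turn about z gives the same grasp; the last joint's range is limited). The gripper opens to 88 mm and grips with 3 to 60 N. Pads are 19 mm wide; open, the fingers measure 130 mm over their backs; the gripper's body (78 mm by 193 mm) begins 47 mm behind the grasp point.
Start: joints at [0.288, 0.359, 0.012, 0, -1.224, -0.288], TCP at [674.978, -0.019, 226.561] pointing down, gripper open.
Joint ranges: [-3.07, 3.07], [-1.43, 2.12], [-1.02, 1.25], [-3.03, 1.67], [-3.05, -0], [-3.03, 3.03]. Speed limits (rad/s): [2.39, 2.39, 3.01, 3.14, 3.14, 3.14].

INTERFACE

Orientations are given as a unit quaternion [x, y, z, w].
In Python, from plant import bot gives the robot as it stands. Calls block until the motion is done:
- bot.move_ptp(position, orientation): joint-space move of the TCP to a pose.
- bot.line_to(position, velocity=150, ori=None): straight line of the TCP; ori=None keeps the orientation; velocity is the mean speed in mm/s.
- bot.move_joints(angles): joint-space move.
- bot.move_gripper(opening, force=None): finger opening in mm; force is the grip in N (None keeps the last); returns when the fingers have stopped.
- bot.pause(seconds).
- bot.solve_ik(position, orientation): joint angles nearest the present ones, or None.
- bot.read_state(): the state.
- bot.camera(name): name is "scene" or "side" or "wrist"; returns the picture (480x640x3 uint8, red, green, blue); there is no depth.
- bot.get_calibration(name): a dict with "fx", "fy", "cx", "cy" (pixels), "view" (4x4, takes a point from world to camera coordinates); the wrist camera has in their place "T_tool_cam" (4x4, takes a point from camera to tool coordinates, whose origin is the TCP and whose axes are the flange's). Camera axes: x right, y up, looking along -z (the intrinsics and any distortion apply to the point x, -y, -z); pixel columns grow to the right and rows downward; lengths in mm; the calibration is good to about 2 mm. A picture is of the moment at which its call begins: read the wrist's pose just before it. get_calibration takes no time and is no camera call.
A pose or a line that the arm cannot do raises bot.Unreachable and nothing moves.
- bot.close_job(): hands the job in, once; it reports no verdict.
The state is a dict: "t": time; "joint_pos": joint angles; "qvel": joint speeds; "tau": joint torques, N m; "tcp_pos": TCP position; "eef_rot": TCP orientation; "contact_force": force on the tool from outside, world axes, zero at the start; "moment": the same for the moment, N m; "width": finger opening in mm.
Only numpy, scipy, OpenCV 4.12 (cv2) and the standard library are available. Lean on these libraries where they do the work, as an engineer would, in place of code of your own. Each camera call takes 0.05 s, during which the arm holds its last target.

TASK

Tea is over: lay the wooden scoop flat in the open drawer of the bamboo tea tray, then gently press the drawer in until its push-push latch catches, let go, and make sure it has stayed in and does not spring out again. Do not force the latch, and leave the teapot, pitcher, cup and the turntable with its caddy undisturbed.

Things in the scene. Friction and masses are not known exactly. Their poses are not given: they have to be found in the camera images.
- tea_tray: Low bamboo tea tray, a case 240 mm deep (x) x 280 mm wide (y) x 60 mm high, fixed to the table. Origin: centre of its underside. The drawer comes out of its -x face (120 mm from the origin) towards the robot; its +x axis is the way the drawer is pushed in. The top board (48 to 60 mm high) carries teapot, pitcher and cup. A push of the robot above 20 N on tray or drawer is forcing it.
- drawer (a joint): How far the drawer is pushed in (m): 0 = fully out (start). A spring pushes it out, 3.6 N at 0 to 6 N at 0.085 (up to 9 N as the latch engages); unlatched it returns to 0. Latched it stays at 0.066 to 0.087: its latch is set at a hidden depth that differs each time. To catch, press 6 mm beyond that depth, then let go; 6.5 mm beyond it is a hard stop. Pressed home and let go again, it springs out.
- drawer_front (a point): Middle of the plain outer face of the drawer's front panel, 31 mm above the table; axes as the tray's, the face looks to -x. Panel 220 mm wide, 10 mm thick, from 6 to 56 mm above the table. It stands in front of the case and, even pressed to its stop, stays about 3 mm or more off it. No handle: it is pushed with a fingertip.
- drawer_in (a point): Middle of the part of the drawer's inner floor that is open from above when the drawer is out; moves with the drawer; axes as the tray's. The floor is 13 mm above the table; the open part is 97 mm along x (front panel to top board) x 188 mm along y. Side walls reach 44 mm, the underside of the tray's top board is at 48 mm above the table.
- scoop: Wooden tea scoop, 124 mm long, 18 mm high, about 50 g, lying flat and level on the table on one side of the tray. Origin: on its underside, between handle and trough. Along its x: a straight handle from x = -65 to +7 mm, 14 mm wide and 18 mm high; then an open trough from +7 to +59 mm, 34 mm wide. z is up.
- scoop_grip (a point): Point on the scoop's handle to grip across its 14 mm width: 12 mm to -x of the scoop's origin, 9 mm above its underside; axes as the scoop's.
- teapot: Brown clay teapot, 86 mm across, 76 mm high, spout to its +y and handle to -y, standing loose on the rear left of the tray's top. Origin: centre of its underside.
- pitcher: Clear glass pitcher, a plain cup 68 mm across, 80 mm high, standing loose on the rear right of the tray's top. Origin: centre of its underside.
- cup: Ivory cup 56 mm across, 40 mm high, standing loose near the middle of the tray's top. Origin: centre of its underside.
- turntable: Wooden turntable 136 mm across with a closed ceramic caddy on it, 116 mm high in all, on the side of the tray where the scoop is not. Fixed. Origin: centre of its underside.
Not all that is in view belongs to the job. Of the things like the scoop, leave any that is blue; of the rest the smaller one is meant.

How it is judged (in metres and radians):
On the way, in this order (a step that is already met when the one before it is completed fails the run):
1. the scoop lies flat in the open drawer, let go (z of scoop in the frame of drawer_in between -0.006 and 0.006 m and x of scoop in the frame of drawer_in between -0.06 and 0.06 m and y of scoop in the frame of drawer_in between -0.095 and 0.095 m and angle between scoop's own z axis and vertical below 0.12 rad and contact force between scoop and the fingers below 0.1 N and value of joint drawer below 0.05 m), for 0.2 s.
2. the drawer is in, held by its latch, with the robot off it (value of joint drawer above 0.062 m and contact force between tea_tray and the fingers below 0.05 N and contact force between tea_tray and the arm below 0.05 N), for 0.5 s.
At the end, for the whole second after the job is handed in: The drawer is held in by its latch (pushed in by more than 62 mm, nothing touching it) and the scoop lies flat (within 0.12 rad, its underside within 6 mm of the drawer floor's height) and at rest (under 50 mm/s) inside the drawer (value of joint drawer above 0.062 m and z of scoop in the frame of drawer_in between -0.006 and 0.006 m and x of scoop in the frame of drawer_in between -0.06 and 0.06 m and y of scoop in the frame of drawer_in between -0.095 and 0.095 m and angle between scoop's own z axis and vertical below 0.12 rad and linear speed of scoop below 0.05 m/s).
It fails at once if the robot pushes on the tray or its drawer with more than 20 N (contact force between tea_tray and the fingers above 20 N or contact force between tea_tray and the arm above 20 N).
It fails at once if the teapot is shifted by more than 10 mm or tipped (distance of teapot from where it was at the start of the episode above 0.01 m or angle between teapot's own z axis and vertical above 0.2 rad).
It fails at once if the pitcher is shifted by more than 10 mm or tipped (distance of pitcher from where it was at the start of the episode above 0.01 m or angle between pitcher's own z axis and vertical above 0.2 rad).
It fails at once if the cup is shifted by more than 10 mm or tipped (distance of cup from where it was at the start of the episode above 0.01 m or angle between cup's own z axis and vertical above 0.2 rad).
It fails at once if the robot bumps the turntable or its caddy (more than 5 N) (contact force between turntable and the fingers above 5 N or contact force between turntable and the arm above 5 N).
It also fails if it takes over 72 s, if anything falls off the work surface, if the arm or the gripper's body presses on something with over 40 N, if the wrist force passes 120 N, or if a joint passes its speed limit or range.

## Working session

There is one attempt and no reset: what is moved stays moved. The work goes in short steps, each a Python script; the robot and the scene stay as the last script left them, time stands still between calls to the robot, and variables do not carry over. Pictures are saved under pics/ and viewed, and the job is handed in when it is done.

```bash
ls; mkdir -p pics; python3 - <<'E'
from plant import bot
import cv2, numpy as np
print(bot.read_state())
for n in ["scene","side","wrist"]:
    im=bot.camera(n); cv2.imwrite(f"pics/{n}0.png",im[:,:,::-1])
    print(n,bot.get_calibration(n))
E
```

```text
pics
{'t': 0.0, 'joint_pos': array([ 2.88062993e-01,  3.59349394e-01,  1.10578328e-02, -3.95310540e-04,
       -1.22409760e+00, -2.88121233e-01]), 'qvel': array([-0.00051525, -0.00036421, -0.00121954,  0.00077727, -0.00158069,
       -0.0003306 ]), 'tau': array([-8.00930356e-04, -5.82726967e+01,  2.93058443e+01,  6.99745238e+00,
        6.93249181e-03, -2.06530804e-04]), 'tcp_pos': array([ 6.74500968e+02, -3.82770367e-02,  2.25638351e+02]), 'eef_rot': array([-7.07038355e-01,  7.07174728e-01,  5.43269583e-04, -6.11291892e-04]), 'contact_force': array([ 0.36843727, -0.18504303, -0.33919141]), 'moment': array([-0.00643895,  0.0163254 , -0.00204217]), 'width': 87.73751026540391}
scene {'fx': 556.7697890033604, 'fy': 556.7697890033604, 'cx': 323.94061213922936, 'cy': 233.08073845425434, 'view': array([[-6.81347288e-01,  7.31874463e-01, -1.12090574e-02,
         3.59462846e+02],
       [-5.59070629e-01, -5.10467113e-01,  6.53347808e-01,
         3.39224112e+02],
       [ 4.72446721e-01,  4.51423412e-01,  7.56974900e-01,
        -1.78171696e+03],
       [ 0.00000000e+00,  0.00000000e+00,  0
[... 268 characters left out ...]
, -4.47714163e-01,  8.42008047e-01,
        -1.94741803e+02],
       [-4.67415169e-01,  7.00359113e-01,  5.39462855e-01,
        -9.01279817e+02],
       [ 0.00000000e+00,  0.00000000e+00,  0.00000000e+00,
         1.00000000e+00]])}
wrist {'fx': 377.97625541295747, 'fy': 377.97625541295747, 'cx': 323.71112339767166, 'cy': 249.05765543691396, 'T_tool_cam': array([[-6.55167820e-04,  9.64449166e-01,  2.64267625e-01,
         7.15793642e+01],
       [ 9.99998254e-01,  1.09429341e-03, -1.51446356e-03,
         3.74295513e-01],
       [-1.74980944e-03,  2.64266171e-01, -9.64448199e-01,
        -1.59392757e+02],
       [ 0.00000000e+00,  0.00000000e+00,  0.00000000e+00,
         1.00000000e+00]])}
```

View pics/scene0.png

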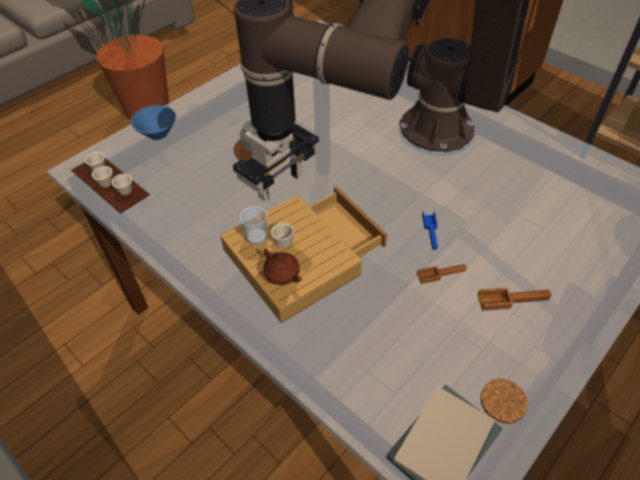

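View pics/side0.png

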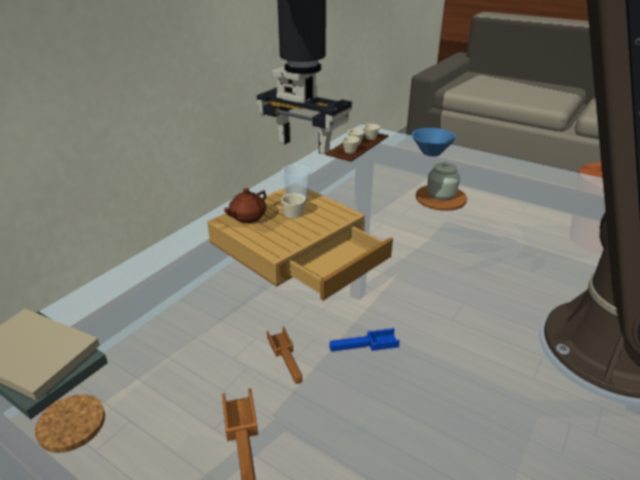

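View pics/wrist0.png

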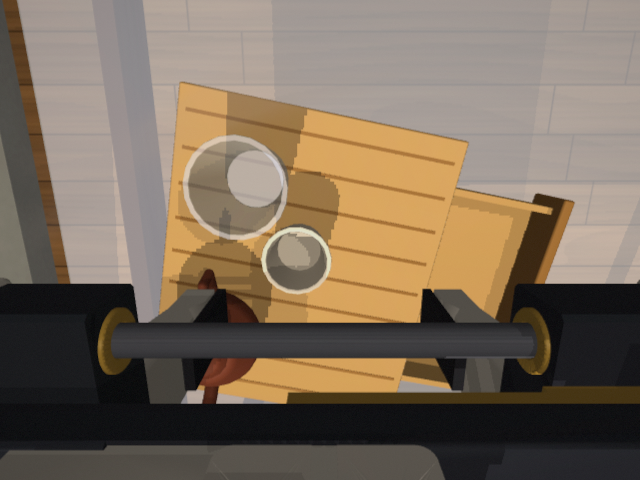

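```bash
cat > h.py <<'E'
from plant import bot
import cv2, numpy as np
from scipy.spatial.transform import Rotation as R
def snap(n,name=None):
    s=bot.read_state(); im=bot.camera(n)[:,:,::-1].copy()
    if name: cv2.imwrite(f"pics/{name}.png",im)
    return s,im
def cam(n,s=None):
    c=bot.get_calibration(n)
    if n=="wrist":
        T=np.eye(4);T[:3,:3]=R.from_quat(s["eef_rot"]).as_matrix();T[:3,3]=s["tcp_pos"]
        M=T@c["T_tool_cam"]
    else: M=np.linalg.inv(c["view"])
    return c,M
def px2(n,uv,z,s=None):
    c,M=cam(n,s); uv=np.atleast_2d(uv).astype(float)
    d=np.c_[(uv[:,0]-c["cx"])/c["fx"],-(uv[:,1]-c["cy"])/c["fy"],-np.ones(len(uv))]@M[:3,:3].T
    o=M[:3,3]; z=np.broadcast_to(z,len(uv))
    return o+d*((z-o[2])/d[:,2])[:,None]
def proj(n,P,s=None):
    c,M=cam(n,s); p=np.atleast_2d(P)-M[:3,3]; p=p@M[:3,:3]
    return np.c_[c["cx"]+c["fx"]*p[:,0]/-p[:,2], c["cy"]-c["fy"]*p[:,1]/-p[:,2]]
def crop(im,x0,y0,x1,y1,k,name):
    cv2.imwrite(f"pics/{name}.png",cv2.resize(im[y0:y1,x0:x1],None,fx=k,fy=k,interpolation=cv2.INTER_CUBIC))
E
python3 - <<'E'
import cv2
from h import *
a=cv2.imread("pics/scene0.png");crop(a,400,200,560,320,5,"c_scoop")
crop(a,210,180,400,320,4,"c_tray")
a=cv2.imread("pics/side0.png");crop(a,200,220,400,370,4,"c_side")
print(px2("scene",[[442,273],[515,298],[431,230]],10), px2("side",[[286,355],[241,430]],10))
E
```

```text
[[474.17248905 353.33605101  10.        ]
 [417.66361043 525.85666929  10.        ]
 [376.26664255 249.15838921  10.        ]] [[467.5741452  350.90133786  10.        ]
 [432.52242147 508.61928271  10.        ]]
```

View pics/c_scoop.png

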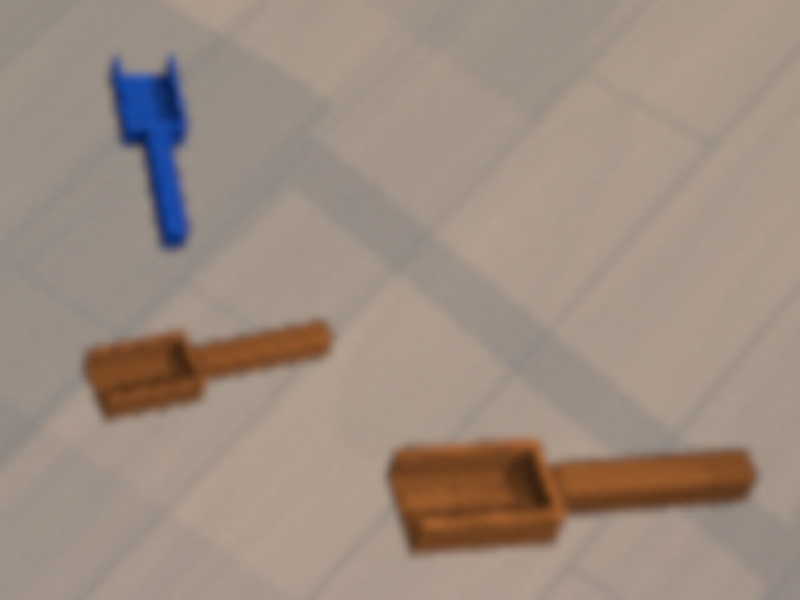

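View pics/c_tray.png

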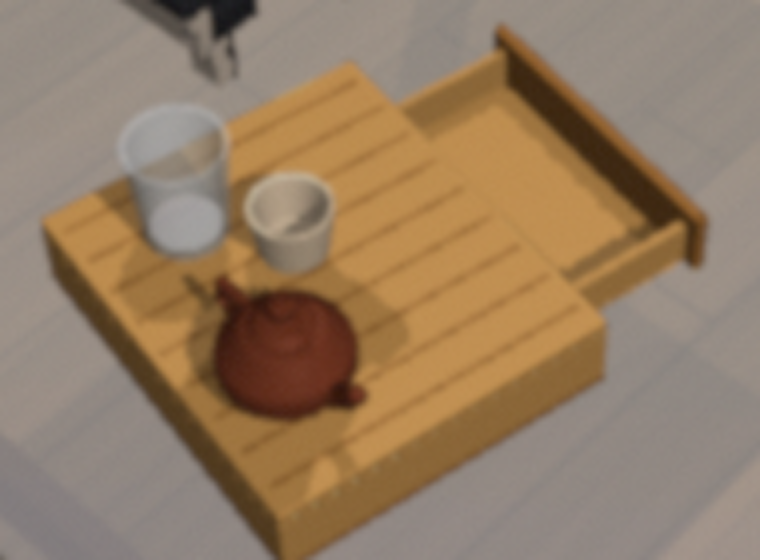

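View pics/c_side.png

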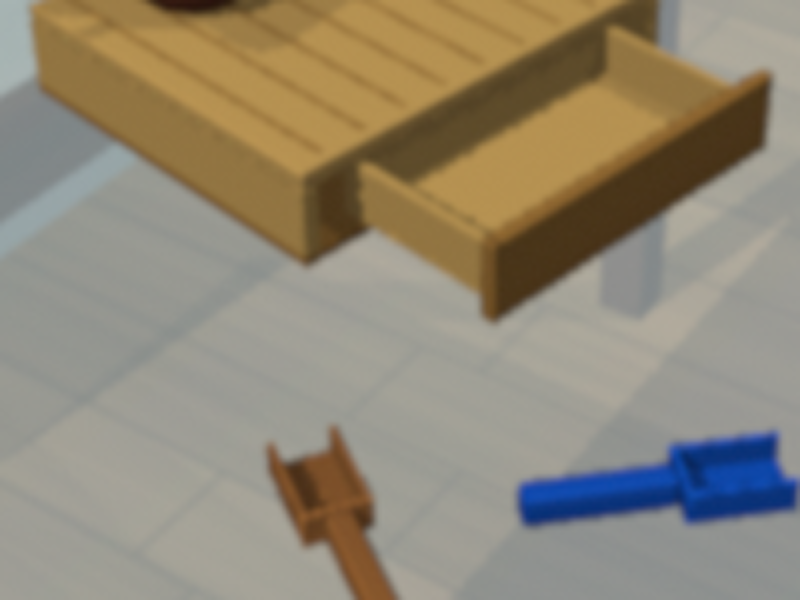

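Scene picture: blue scoop at (431,230), large brown at (515,298), small brown at (442,273). I take the small brown one. The tray is centred near (290,250) with its drawer open towards (350,220), and the turntable is at (245,150).

```bash
python3 - <<'E'
from h import *
f=lambda L,x,y,k:np.array(L)/k+[x,y]
t=px2("scene",f([[350,62],[605,325],[280,514],[42,222]],210,180,4),60);print(t.round(1))
for i in range(4): 
    d=t[(i+1)%4]-t[i];print(np.linalg.norm(d).round(1),np.degrees(np.arctan2(d[1],d[0])).round(2))
print("ctr",t.mean(0))
print("front top", px2("scene",f([[500,28],[706,220]],210,180,4),56))
print("front side", px2("side",f([[488,242],[770,75]],200,220,4),56))
print("tray side", px2("side",f([[310,180],[32,5]],200,220,4),60))
# scoop
print("scoop handle end top",px2("scene",f([[325,325]],400,200,5),18))
print("trough front", px2("scene",f([[88,352],[106,405],[185,335],[202,388]],400,200,5),18))
E
```

```text
[[ 557.9  -68.5   60. ]
 [ 612.9  204.3   60. ]
 [ 841.4  156.3   60. ]
 [ 790.9 -112.8   60. ]]
278.3 78.6
233.5 -11.86
273.8 -100.64
237.2 169.23
ctr [700.75303786  44.85401264  60.        ]
front top [[462.49459826 -18.23179705  56.        ]
 [502.92398339 194.94857828  56.        ]]
front side [[499.05259384 190.26360566  56.        ]
 [453.21529557 -20.27744978  56.        ]]
tray side [[598.22053693 201.88413702  60.        ]
 [835.1172712  154.63400573  60.        ]]
scoop handle end top [[420.46929006 383.86994632  18.        ]]
trough front [[514.17010273 306.54491077  18.        ]
 [534.38628923 332.53702994  18.        ]
 [472.90936508 335.88971959  18.        ]
 [494.18309732 361.1823919   18.        ]]
```

```bash
cat >> h.py <<'E'
def q(yawdeg): return (R.from_euler('z',yawdeg,degrees=True)*R.from_euler('x',180,degrees=True)).as_quat()
def u(yawdeg): a=np.radians(yawdeg); return np.array([np.cos(a),np.sin(a),0])
E
python3 - <<'E'
from h import *
s=bot.read_state()
# wrist0 view of tray
print(px2("wrist",[[180,82],[467,142]],60,s).round(1), px2("wrist",[[535,196],[572,202]],56,s).round(1))
print("cup rim",px2("wrist",[[296,261]],100,s).round(1),"pitcher",px2("wrist",[[236,188]],140,s).round(1), "turnt",px2("scene",[[243,150]],40), px2("side",[[442,198]],15))
yaw=-31.6
print(bot.solve_ik([475,352,4],q(yaw)), bot.solve_ik([520,80,20],q(-101.4)),bot.solve_ik([460,90,22],q(-11.4)),bot.solve_ik([460,90,22],q(168.6)))
p=np.array([474,349,0])-100*u(yaw)+[0,0,200]
bot.move_ptp(p,q(yaw))
s,im=snap("wrist","w1");print(s["t"],s["tcp_pos"],s["eef_rot"])
np.save("w1.npy",s)
E
```

```text
[[ 787.7 -120.4   60. ]
 [ 554.7  -74.3   60. ]] [[489.4 -29.1  56. ]
 [456.2 -23.8  56. ]]
cup rim [[695.5  16.3 100. ]] pitcher [[730.2 -45.3 140. ]] turnt [[ 518.65632045 -337.14580756   40.        ]] [[ 460.17054062 -334.97334375   15.        ]]
[ 0.96814816  0.45415561 -0.42605207  0.         -0.69058865  0.05112412] [ 0.52580645  0.34870645 -0.56177892  0.         -0.66031096 -0.72477399] [ 6.14786490e-01  2.69514536e-01 -6.86226586e-01  4.44089210e-16
 -6.15055205e-01  7.57042302e-01] [ 6.14786490e-01  2.69514536e-01 -6.86226586e-01 -4.44089210e-16
 -6.15055205e-01 -2.38455035e+00]
1.9417 [389.45089894 401.01284431 200.03875186] [ 9.62041618e-01 -2.72902766e-01  7.13001647e-05  6.64511499e-06]
```

View pics/w1.png

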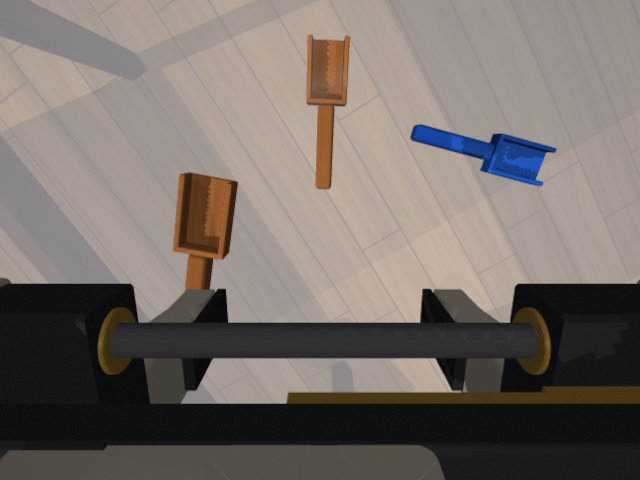

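```bash
python3 - <<'E'
from h import *
im=cv2.imread("pics/w1.png"); crop(im,280,25,380,205,3,"w1c")
E
```

```text
(no output)
```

View pics/w1c.png

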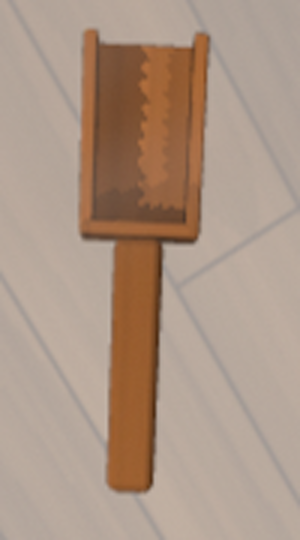

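```bash
python3 - <<'E'
from h import *
s=np.load("w1.npy",allow_pickle=True).item()
f=lambda L:np.array(L)/3+[280,25]
P=px2("wrist",f([[130,484],[107,460],[154,460],[114,260],[161,260],[90,30],[203,35],[80,228],[198,228]]),18,s)[:,:2]
print(P.round(1))
n=np.linalg.norm
print("handle w",n(P[1]-P[2]),n(P[3]-P[4]),"trough w",n(P[5]-P[6]),n(P[7]-P[8]))
a=(P[1]+P[2])/2;b=(P[5]+P[6])/2; c=(P[3]+P[4])/2
for x,y in((a,b),(a,c)): d=y-x;print("yaw",np.degrees(np.arctan2(d[1],d[0])))
d=(b-a)/n(b-a); print("len",(b-P[0])@d)
print("origin from tip",b-59*d,"from end",P[0]+65*d,"from trough rear",(P[7]+P[8])/2-7*d)
# blue size
E
```

```text
[[419.1 382. ]
 [428.7 384.1]
 [421.4 372.2]
 [475.1 352.7]
 [468.1 341.3]
 [528.2 327.2]
 [511.2 301.8]
 [487.4 356.3]
 [469.9 328. ]]
handle w 13.960412134240322 13.343285925219337 trough w 30.572828723936116 33.26491985012932
yaw -33.897378641002135
yaw -33.7521134503545
len 121.14096532481987
origin from tip [470.73428415 347.43255474] from end [473.04091695 345.73911709] from trough rear [472.83186817 346.09009419]
```

```bash
python3 - <<'E'
from h import *
y=-33.8; g=np.array([462.3,353.1,0])
bot.move_ptp(g+[0,0,80],q(y))
bot.move_gripper(50)
bot.line_to(g+[0,0,4],velocity=80)
s,im=snap("side","s_pre"); crop(im,220,300,380,420,5,"s_pre"); print(s["tcp_pos"],s["contact_force"])
E
```

```text
[462.58062241 353.4591469    4.49960291] [ 0.34143022 -0.4378261   1.12059977]
```

View pics/s_pre.png

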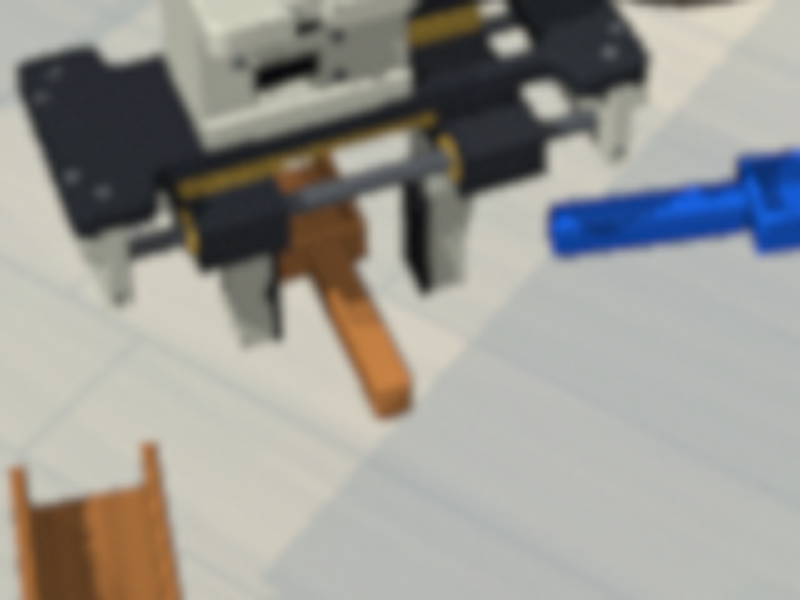

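```bash
python3 - <<'E'
from h import *
bot.move_gripper(8,force=20)
s=bot.read_state();print(s["width"],s["tcp_pos"])
bot.line_to(s["tcp_pos"]+[0,0,150],velocity=150)
y=-101.3
p=np.array([534,75,0])-110*u(y)+[0,0,200]
bot.move_ptp(p,q(y))
s,im=snap("wrist","w2");np.save("w2.npy",s);print(s["t"],s["width"],s["tcp_pos"],s["contact_force"])
_,im=snap("side","s2"); crop(im,200,100,480,310,2.8,"s2")
E
```

```text
13.679045510967567 [462.3397905  353.13939241   4.06333303]
7.2583 13.819756192219186 [555.31862994 182.60708076 199.11174786] [ 0.0063972   0.15052629 -0.86198232]
```

View pics/w2.png

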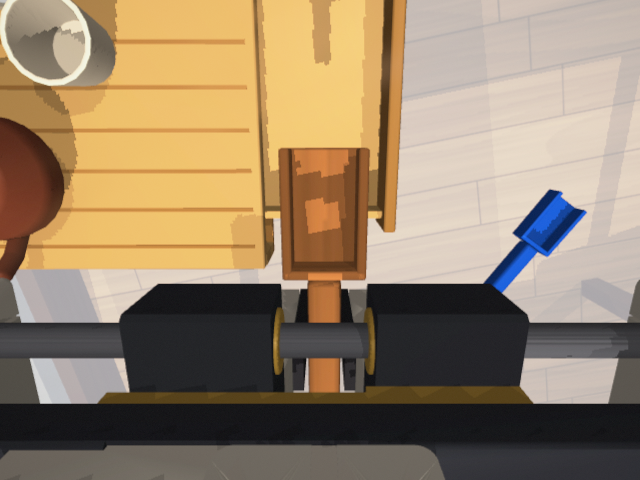

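View pics/s2.png

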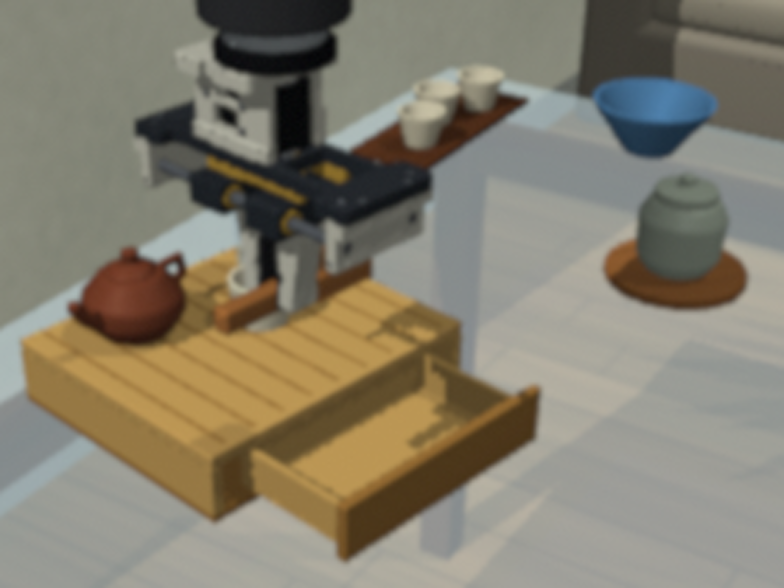

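```bash
python3 - <<'E'
from h import *
s=np.load("w2.npy",allow_pickle=True).item()
T=px2("wrist",[[259,2],[264,180],[266,268]],60,s);F=px2("wrist",[[405.5,2],[395.5,231],[385,231]],56,s)
print(T.round(1),F.round(1))
ang=lambda a,b:np.degrees(np.arctan2(*(b-a)[[1,0]]))
print(ang(T[0],T[1]),ang(T[0],T[2]),ang(F[0],F[1]))
im=cv2.imread("pics/w2.png"); crop(im,240,0,420,290,2,"w2c")
E
```

```text
[[565.7   9.3  60. ]
 [591.1 128.7  60. ]
 [606.5 199.1  60. ]] [[464.8  28.   56. ]
 [495.9 190.1  56. ]
 [504.4 188.4  56. ]]
77.96476031190242 77.84927890005682 79.1360424626034
```

View pics/w2c.png

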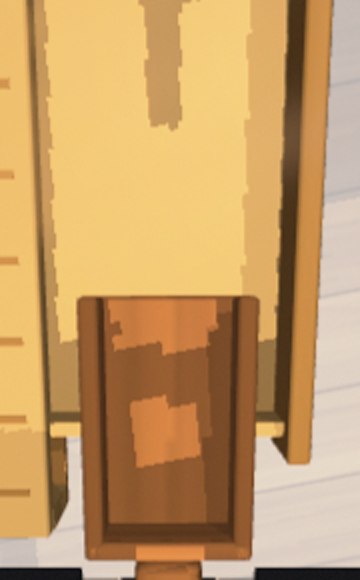

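```bash
python3 - <<'E'
from h import *
y=-101.5; p=np.array([533.5,83.4,0])
bot.line_to(p+[0,0,120],velocity=150,ori=q(y))
bot.line_to(p+[0,0,45],velocity=80)
f0=bot.read_state()["contact_force"]
bot.line_to(p+[0,0,20],velocity=40)
for z in (19,18,17.5,17):
    bot.line_to(p+[0,0,z],velocity=10); s=bot.read_state(); df=s["contact_force"]-f0; print(z,s["tcp_pos"].round(2),df.round(2))
    if df[2]>2: break
_,im=snap("side","s3"); crop(im,200,100,480,310,2.8,"s3")
E
```

```text
19 [533.56  83.44  19.13] [-0.67 -0.22  0.15]
18 [533.46  83.4   17.99] [0.13 0.44 0.04]
17.5 [533.45  83.4   17.47] [ 0.34 -1.18 -0.25]
17 [533.53  83.41  17.03] [0.07 0.19 0.88]
```

View pics/s3.png

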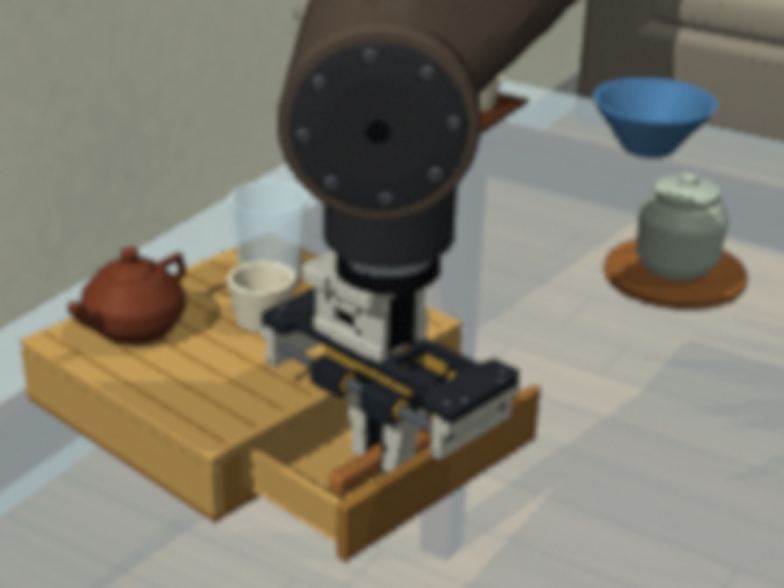

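```bash
python3 - <<'E'
from h import *
bot.move_gripper(26)
print(bot.read_state()["contact_force"])
bot.pause(0.3)
s=bot.read_state(); bot.line_to(s["tcp_pos"]+[0,0,40],velocity=40)
y=-101.5
p=np.array([531,72,0])-110*u(y)+[0,0,200]
bot.line_to(s["tcp_pos"]+[0,0,150],velocity=150)
bot.line_to(p,velocity=200)
s,im=snap("wrist","w3");np.save("w3.npy",s);print(s["t"])
_,im=snap("side","s4"); crop(im,200,170,400,320,4,"s4")
E
```

```text
[ 0.02984304  0.36023646 -0.24563506]
14.775
```

View pics/w3.png

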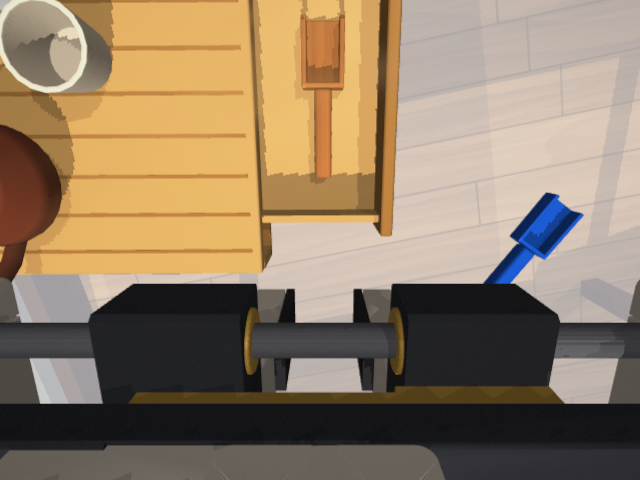

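View pics/s4.png

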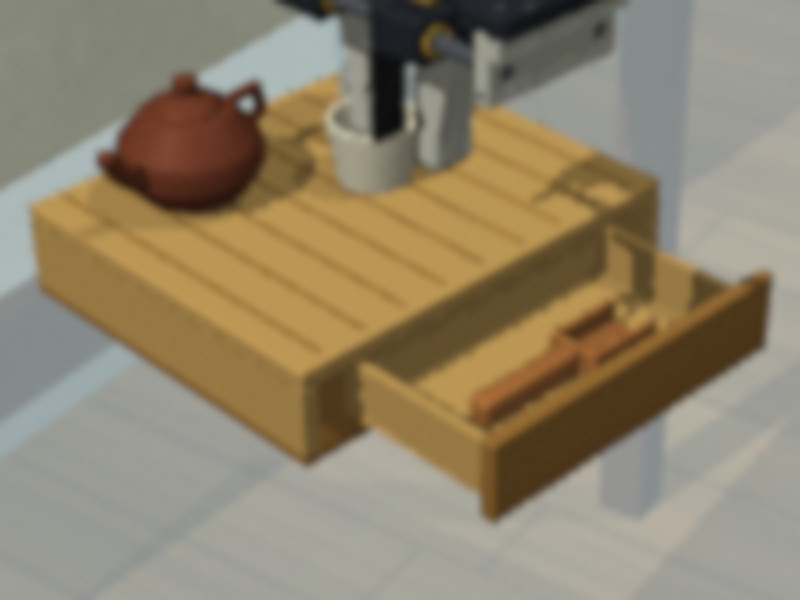

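```bash
python3 - <<'E'
from h import *
y=-11.5; d=u(y); F=np.array([474,82.3,0])
p=F-40*d
bot.move_ptp(p+[0,0,170],q(y))
bot.move_gripper(0)
bot.line_to(p+[0,0,24],velocity=150)
bot.pause(0.2)
def rd(n=5):
    a=[];
    for _ in range(n):
        bot.pause(0.01); s=bot.read_state(); a.append(np.r_[s["tcp_pos"],s["contact_force"]])
    return np.mean(a,0),s["t"]
m,t=rd(10); f0=m[3:]; np.save("f0.npy",f0); print(t,m.round(2), bot.read_state()["width"])
_,im=snap("side","s5")
bot.line_to(F-14*d+[0,0,24],velocity=60)
for x in np.arange(-13,8,1.0):
    bot.line_to(F+x*d+[0,0,24],velocity=20)
    m,t=rd(); f=(m[3:]-f0); print(x,round(t,2),((m[:3]-F)@d).round(2),f.round(2),(f@d).round(2))
    if f@d<-2.5: break
crop(im,150,100,470,340,2.5,"s5")
E
```

```text
18.3417 [ 4.3514e+02  9.0530e+01  2.4580e+01 -1.9000e-01 -2.0000e-02 -9.0000e-02] 0.3257098360459448
-13.0 19.27 -13.13 [ 0.36  0.25 -0.24] 0.3
-12.0 19.56 -11.99 [ 0.15 -0.12  0.49] 0.17
-11.0 19.85 -10.96 [ 0.53 -0.11 -0.11] 0.54
-10.0 20.14 -9.96 [ 0.1   0.07 -0.12] 0.09
-9.0 20.43 -9.29 [-2.28  1.18  2.4 ] -2.47
-8.0 20.73 -8.21 [-3.82  1.52  2.65] -4.04
```

View pics/s5.png

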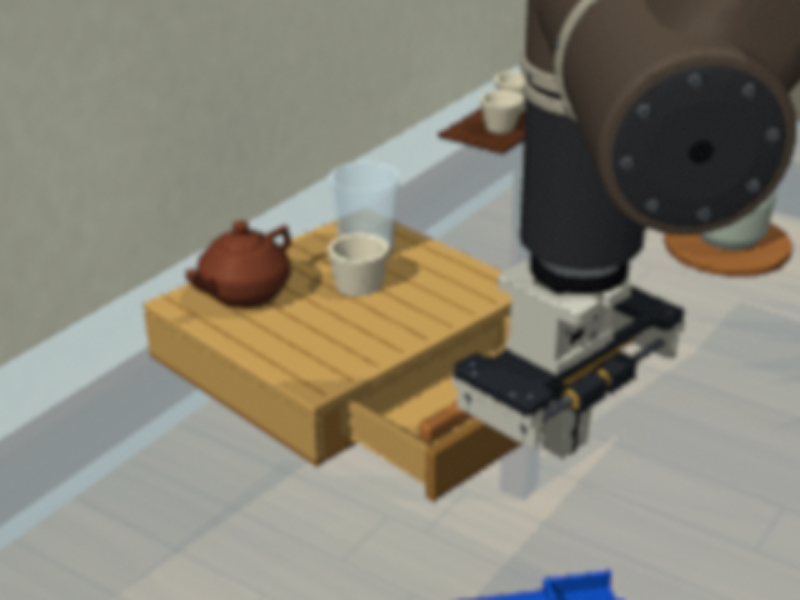

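```bash
cat > push.py <<'E'
from h import *
y=-11.5; d=u(y); F=np.array([474,82.3,0]); f0=np.load("f0.npy")
def rd(n=4):
    a=[];
    for _ in range(n):
        bot.pause(0.01); s=bot.read_state(); a.append(np.r_[s["tcp_pos"],s["contact_force"]])
    return np.mean(a,0),s["t"]
def go(x,v=20):
    bot.line_to(F+x*d+[0,0,24],velocity=v)
    m,t=rd(); f=m[3:]-f0; a=(m[:3]-F)@d
    print(f"cmd {x+9.3:.2f} act {a+9.3:.2f} t {t:.2f} push {-f@d:.2f} |f| {np.linalg.norm(f):.2f} f {f.round(1)}")
    return a+9.3,-f@d,np.linalg.norm(f)
E
python3 - <<'E'
from push import *
go(20-9.3,40)
go(62-9.3,35)
x=64.; st=0.5
while x<96:
    a,p,n=go(x-9.3)
    if p>11.5: print("STOP"); break
    x+=0.25 if p>7 else 0.5
E
```

```text
cmd 20.00 act 19.91 t 21.38 push 3.77 |f| 4.32 f [-3.5  1.7  1.9]
cmd 62.00 act 61.65 t 22.76 push 5.13 |f| 6.06 f [-4.6  3.2  2.3]
cmd 64.00 act 63.62 t 23.04 push 5.19 |f| 6.47 f [-4.5  3.7  2.7]
cmd 64.50 act 64.03 t 23.32 push 5.65 |f| 6.64 f [-5.1  3.4  2.6]
cmd 65.00 act 64.50 t 23.61 push 5.35 |f| 6.59 f [-4.7  3.6  2.8]
cmd 65.50 act 64.98 t 23.89 push 5.94 |f| 7.02 f [-5.4  3.2  3.2]
cmd 66.00 act 65.49 t 24.18 push 6.00 |f| 7.26 f [-5.3  4.   2.9]
cmd 66.50 act 65.98 t 24.46 push 5.36 |f| 6.60 f [-4.7  3.7  2.8]
cmd 67.00 act 66.48 t 24.74 push 5.65 |f| 6.60 f [-5.   3.6  2.3]
cmd 67.50 act 66.97 t 25.02 push 5.92 |f| 7.39 f [-5.2  3.9  3.4]
cmd 68.00 act 67.44 t 25.31 push 5.88 |f| 7.22 f [-5.2  4.   3. ]
cmd 68.50 act 67.95 t 25.59 push 5.97 |f| 7.36 f [-5.2  4.2  3. ]
cmd 69.00 act 68.45 t 25.88 push 6.33 |f| 7.55 f [-5.7  3.8  3.2]
cmd 69.50 act 68.94 t 26.16 push 5.51 |f| 6.70 f [-4.9  3.4  3. ]
cmd 70.00 act 69.43 t 26.44 push 6.01 |f| 7.48 f [-5.3  4.2  3.2]
cmd 70.50 act 69.91 t 26.73 push 6.04 |f| 7.23 f [-5.5  3.4  3.3]
cmd 71.00 act 70.41 t 27.01 push 6.07 |f| 7.
[... 2637 characters left out ...]
 8.10 f [-5.5  5.   3.3]
cmd 89.00 act 88.49 t 38.62 push 6.04 |f| 7.53 f [-5.2  4.9  2.5]
cmd 89.50 act 89.07 t 38.91 push 5.94 |f| 7.28 f [-5.2  4.2  2.9]
cmd 90.00 act 89.63 t 39.19 push 6.02 |f| 7.23 f [-5.2  4.6  2.1]
cmd 90.50 act 89.93 t 39.48 push 7.14 |f| 8.73 f [-6.3  5.1  3.4]
cmd 90.75 act 90.02 t 39.76 push 7.74 |f| 9.71 f [-6.7  6.   3.7]
cmd 91.00 act 90.08 t 40.04 push 8.63 |f| 10.75 f [-7.5  6.2  4.5]
cmd 91.25 act 90.15 t 40.33 push 9.87 |f| 12.20 f [-8.8  6.5  5.5]
cmd 91.50 act 90.21 t 40.61 push 10.52 |f| 13.18 f [-9.3  7.2  6. ]
cmd 91.75 act 90.28 t 40.89 push 11.12 |f| 14.20 f [-9.7  8.   6.6]
cmd 92.00 act 90.32 t 41.17 push 12.67 |f| 15.99 f [-11.1   8.8   7.4]
STOP
```

The force bump near 84 mm and the hard stop near 90 mm fit the latch description. I'll let go now.

```bash
python3 - <<'E'
from push import *
for x in (89,87,85,83,81,78): go(x-9.3)
go(60-9.3,40)
bot.line_to(F-45*d+[0,0,24],velocity=150)
_,im=snap("side","s6"); crop(im,150,100,470,340,2.5,"s6"); print(bot.read_state()["t"])
E
```

```text
cmd 89.00 act 88.32 t 41.51 push 6.63 |f| 8.23 f [-5.8  5.   3.1]
cmd 87.00 act 86.40 t 41.79 push 6.20 |f| 7.56 f [-5.4  4.5  2.7]
cmd 85.00 act 84.42 t 42.08 push 5.17 |f| 6.49 f [-4.4  4.2  2.1]
cmd 83.00 act 82.52 t 42.36 push 5.20 |f| 6.16 f [-4.5  3.9  1.5]
cmd 81.00 act 81.54 t 42.64 push -0.40 |f| 0.58 f [0.4 0.1 0.4]
cmd 78.00 act 78.01 t 42.98 push 0.13 |f| 0.46 f [-0.1  0.2  0.4]
cmd 60.00 act 60.09 t 43.61 push -0.69 |f| 0.74 f [ 0.7 -0.2  0.3]
44.45
```

View pics/s6.png

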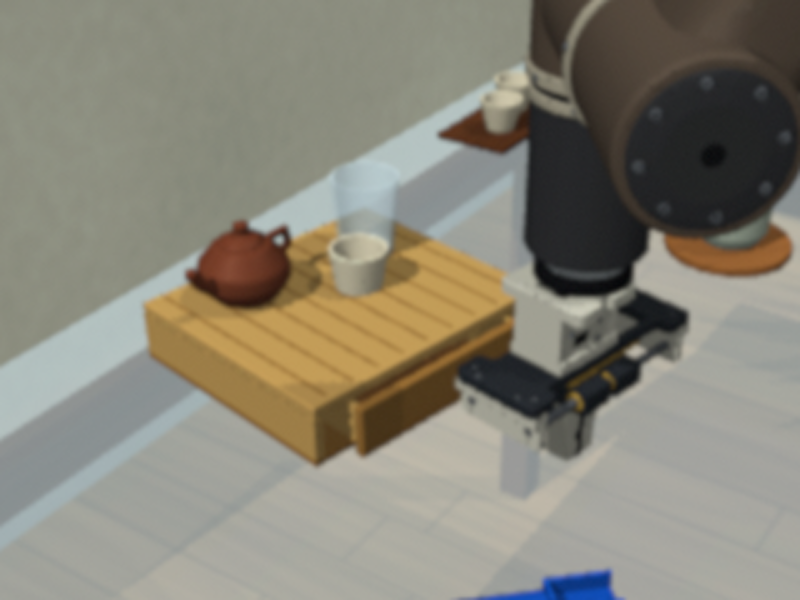

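Contact was lost at about 82–83 mm, and the side picture shows the panel held just off the case, with the tableware unmoved. I'll wait and check once more from the scene camera.

```bash
python3 - <<'E'
from h import *
bot.pause(1.5)
s,im=snap("scene","sc7"); crop(im,210,180,400,320,4,"sc7")
_,b=snap("side","s7"); a=cv2.imread("pics/s6.png")
c=cv2.resize(b[100:340,150:470],None,fx=2.5,fy=2.5,interpolation=cv2.INTER_CUBIC)
print(np.abs(a.astype(int)-c)[250:460,140:450].max(), s["t"],s["contact_force"])
E
```

```text
6 45.95 [-0.86215253 -0.76773218 -0.00182659]
```

View pics/sc7.png

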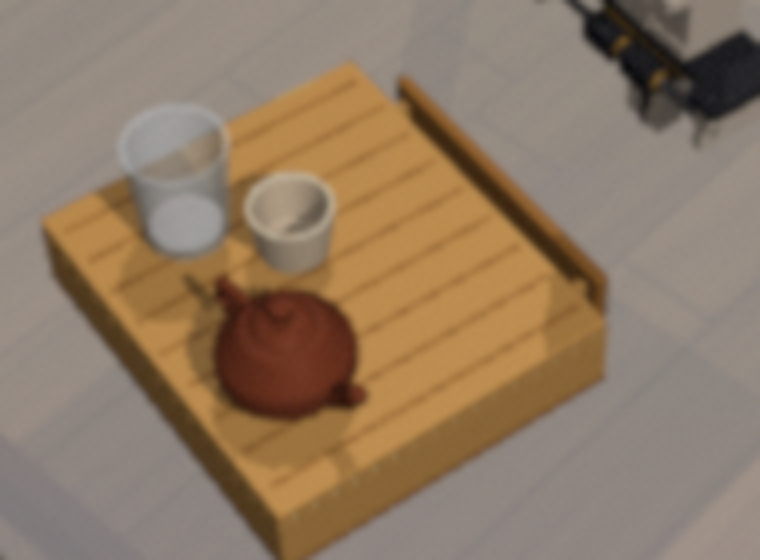

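The drawer is still in 1.5 s later. Teapot, pitcher and cup are at the same pixels as at the start, and the robot is clear.

```bash
python3 - <<'E'
from plant import bot
print(bot.close_job())
E
```

```text
the job is handed in; nothing more can be done
None
```

The scoop is lying flat in the drawer, the drawer is latched in, and I have handed the job in at about 46 s.

- **Scoop:** I took the smaller brown scoop, leaving the blue one and the large one. I laid it along the drawer near its middle and let go. The wrist and side pictures showed it flat before the push.
- **Push:** I pressed the drawer in with the closed fingertips, in steps of at most 0.5 mm at the end. The latch engaged at about 84 mm and the hard stop came at about 90 mm. The highest push reading was 12.7 N, or about 16 N in total, under the 20 N limit.
- **Latch:** On backing off, the push dropped to zero at about 82–83 mm. The drawer was still there 1.5 s later in both the side and scene pictures.
- **Tableware:** The teapot, pitcher and cup were at their starting pixels in the last scene picture, and the arm did not go near the turntable.

**Not fully checked:** The scene and side cameras disagreed by about 6–7 mm on the tray's position, so I used the wrist camera, which was self-consistent. Once the drawer was in, the top board hid the scoop, so I could not see it again.

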